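Shut the stud box and fold its four clips home

TASK

Swing the lid of the stud box shut, then fold its four clip flaps (two in front, one on each side) down and press each one fully home, so that the lid lies flat on the rim and every clip hangs flush. Press firmly enough for each clip to snap home, but gently: a clip breaks if it is pressed with more than 25 N. Leave the other things on the bench alone.

Things in the scene. Friction and masses are not known exactly. Their poses are not given: they have to be found in the camera images.
- tub_rim (a point): Centre of the rim of a grey plastic box, level with the rim's top, 82 mm above the bench. Rim 120 mm (x) by 180 mm (y). x points from the box's front to its back (the front, -x, faces roughly to the robot), y to its left, z up. The box stands loose in a shallow steel tray fixed to the bench: pushed with over about 7 N it slides, up to 10 mm from side to side, until the tray's edge holds it.
- lid (a joint): Angle in rad of the white plastic lid, 122 by 182 mm, 5 mm thick: 0 = shut flat on the rim (its top then 6 mm above the rim), growing as it opens. The stiff hinge (about 2 N at the front edge) keeps it where it is left. The clips' hooks pass under the rim only when it is fully down; until a clip has caught, a clip dragged upward lifts it again.
- lid_hinge (a point): Middle of the lid's hinge line, along the back: in tub_rim's axes (64.5, 0, 3.5) mm; the line is parallel to tub_rim's y.
- lid_push (a point): Point on the lid's outer (top) face, on its centre line, 94.5 mm from the hinge line and 31 mm from the front edge; it moves with the lid, its z axis points out of that face. A good place to push the lid shut, clear of the clips.
- clip_front_left (a joint): Angle in rad of the front left clip: 0 = home, hanging straight down, flush; 1.57 = level, straight out; 2.2 = up and out. Light hinge friction holds it where it is left. Clips are alike: white flaps on the lid's edge, 44 mm wide, 32 mm long, 3 mm thick, in tub_rim's axes with the lid shut hinged at (-62, 45, 3.5) mm here, (-62, -45, 3.5) front right, (0, 92, 3.5) left, (0, -92, 3.5) right.
- clip_front_left_edge (a point): Middle of the front left clip's thumb lip, a 4 mm round bar along its lower edge, 30 mm from the clip's hinge. x points out of the clip's outer face, y along its width. When home it lies 5 mm outside the rim's edge (its outermost line 7 mm) and 26.5 mm below the rim.
- clip_front_right (a joint): Angle in rad of the front right clip: 0 = home, hanging straight down, flush; 1.57 = level, straight out; 2.2 = up and out. Light hinge friction holds it where it is left. From about 0.16 the hook climbs a springy barb under the rim: the push inward at the lip grows to 10 to 17 N at about 0.09, then it snaps in to its hard stop. Let go before that, it stays proud. Over 25 N it breaks.
- clip_front_right_edge (a point): Middle of the front right clip's thumb lip, a 4 mm round bar along its lower edge, 30 mm from the clip's hinge. x points out of the clip's outer face, y along its width. When home it lies 5 mm outside the rim's edge (its outermost line 7 mm) and 26.5 mm below the rim.
- clip_left (a joint): Angle in rad of the left side clip: 0 = home, hanging straight down, flush; 1.57 = level, straight out; 2.2 = up and out. Light hinge friction holds it where it is left. Snaps home like the others, breaks over 25 N.
- clip_left_edge (a point): Middle of the left side clip's thumb lip, a 4 mm round bar along its lower edge, 30 mm from the clip's hinge. x points out of the clip's outer face, y along its width. When home it lies 5 mm outside the rim's edge (its outermost line 7 mm) and 26.5 mm below the rim.
- clip_right (a joint): Angle in rad of the right side clip: 0 = home, hanging straight down, flush; 1.57 = level, straight out; 2.2 = up and out. Light hinge friction holds it where it is left. Snaps home like the others, breaks over 25 N.
- clip_right_edge (a point): Middle of the right side clip's thumb lip, a 4 mm round bar along its lower edge, 30 mm from the clip's hinge. x points out of the clip's outer face, y along its width. When home it lies 5 mm outside the rim's edge (its outermost line 7 mm) and 26.5 mm below the rim.
- bin: bystander: small open blue plastic bin, 100 by 150 mm, 55 mm high; origin in the middle of its underside. Leave alone.
- can: bystander: plain steel can, 68 mm across, 100 mm high; origin in the middle of its underside. Leave alone.
- carton: bystander: brown cardboard carton, 70 by 110 mm, 60 mm high, behind the box; origin in the middle of its underside. Leave alone.
Not all that is in view belongs to the job. What is meant by the part that bears tub_rim is not yellow, and is the smaller of those in its own colour.

How it is judged:
On the way:
1. the lid is swung fully shut while the clips still stand open (value of joint lid below 0.015 rad and value of joint each of clip_front_left, clip_front_right, clip_left, clip_right above 0.5 rad), for 0.1 s.
At the end, for the whole second after the job is handed in: The lid is shut flat (within 0.015 rad) and all four clips are home (each within 0.04 rad of its stop, about 1 mm at its edge), and they stay so with the robot away (value of joint lid below 0.015 rad and value of joint each of clip_front_left, clip_front_right, clip_left, clip_right below 0.04 rad); the robot touches nothing.
It fails at once if a clip is pressed with more than 25 N (contact force between any of the fingers, the arm and clip_front_left above 25 N or contact force between any of the fingers, the arm and clip_front_right above 25 N or contact force between any of the fingers, the arm and clip_left above 25 N or contact force between any of the fingers, the arm and clip_right above 25 N).
It fails at once if a bystander is moved by more than 20 mm (distance of any of bin, can, carton from where it was at the start of the episode above 0.02 m).
It also fails if it takes over 72 s, if anything falls off the work surface, if the arm or the gripper's body presses on something with over 40 N, if the wrist force passes 120 N, or if a joint passes its speed limit or range.

ROBOT

A 6-joint arm with a two-finger parallel gripper is mounted at the origin on the work surface. World frame = base frame: x ahead of the robot, y to its left, z up, the work surface at z = 0. Lengths are in m, angles in rad, forces in N, time in s.
With the tool pointing down it reaches from about 0.325 to 0.775 m from the base axis. Payload 5.5 kg.
Tool frame: the origin (TCP) lies between the finger pads; the fingertips stand 8 mm ahead of it and the grasp point (between the pads) lies 11 mm behind it (tcp_to_tips is the distance from the TCP to the fingertips, in m); z points along the fingers, y is the direction in which the jaws open and shut (so a half turn about z gives the same grasp; the last joint's range is limited). The gripper opens to 88 mm and grips with 3 to 60 N. Pads are 20 mm wide; open, the fingers measure 115 mm over their backs; the gripper's body (75 mm by 178 mm) begins 61 mm behind the grasp point.
Start: joints at [1.119, 0.091, 1.231, -0, 1.82, -0.057], TCP at [0.231, 0.554, 0.231] pointing down, gripper open.
Joint ranges: [-2.87, 2.87], [-0.86, 2.18], [0.17, 2.46], [-1.51, 4.65], [0.06, 2.69], [-2.65, 2.65]. Speed limits (rad/s): [2.57, 2.57, 3.01, 3.14, 3.14, 3.14].

INTERFACE

Orientations are given as a unit quaternion [w, x, y, z].
In Python, from bench import * gives the robot as it stands. Calls block until the motion is done:
- move_to(position, orientation): joint-space move of the TCP to a pose.
- move_l(position, speed=0.15, orientation=None): straight line of the TCP; orientation=None keeps the orientation; speed is the mean speed in m/s.
- movej(angles): joint-space move.
- gripper_open() and close(): open the fingers fully, or close them until they stop; the grip force is fixed at half the most.
- hold(seconds).
- inverse_kinematics(position, orientation): joint angles nearest the present ones, or None.
- state(): the state.
- get_image(name): name is "side" or "top"; returns a dict with "frame" (480x640x3 uint8, blue, green, red), "depth" (480x640 float32, m along the optical axis (not along the pixel's ray), 0 where there is no reading), "camera_matrix" (3x3 intrinsics, pixels), "view" (4x4, takes a point from world to camera coordinates). Camera axes: x right, y up, looking along -z (the intrinsics and any distortion apply to the point x, -y, -z); pixel columns grow to the right and rows downward; lengths in m; the calibration is good to about 2 mm. A picture is of the moment at which its call begins.
A pose or a line that the arm cannot do raises IKError and nothing moves.
- job_done(): hands the job in, once; it reports no verdict.
The state is a dict: "time": time; "joint_pos": joint angles; "dq": joint speeds; "joint_torque": joint torques, N m; "ee_pos": TCP position; "ee_rot": TCP orientation; "ft_force": force on the tool from outside, world axes, zero at the start; "moment": the same for the moment, N m; "finger_gap": finger opening in m.
Only numpy, scipy, OpenCV 4.12 (cv2) and the standard library are available. Lean on these libraries where they do the work, as an engineer would, in place of code of your own. Each camera call takes 0.05 s, during which the arm holds its last target.

## Working session

There is one attempt and no reset: what is moved stays moved. The work goes in short steps, each a Python script; the robot and the scene stay as the last script left them, time stands still between calls to the robot, and variables do not carry over. Pictures are saved under pics/ and viewed, and the job is handed in when it is done.

```bash
ls; mkdir -p pics
python3 - <<'E'
from bench import *
import cv2,numpy as np
for n in ["side","top"]:
    d=get_image(n); cv2.imwrite(f"pics/{n}0.png",d["frame"]); np.savez(f"{n}0.npz",**d)
    print(n,d["camera_matrix"].tolist(),d["view"].round(4).tolist(),(d["depth"]>0).mean(), [k for k in d])
s=state();print({k:(np.round(v,3).tolist()) for k,v in s.items()})
E
```

```text
pics
side [[526.618606328113, 0.0, 307.73903997841876], [0.0, 526.618606328113, 234.26183509048755], [0.0, 0.0, 1.0]] [[0.994, -0.1094, -0.0047, -0.5208], [0.0827, 0.7215, 0.6875, -0.1141], [-0.0719, -0.6838, 0.7262, -1.1272], [0.0, 0.0, 0.0, 1.0]] 0.99591796875 ['frame', 'depth', 'camera_matrix', 'view']
top [[506.535442104643, 0.0, 318.6447387117838], [0.0, 506.535442104643, 239.0451711335082], [0.0, 0.0, 1.0]] [[0.089, -0.996, -0.0006, -0.0336], [0.9736, 0.0869, 0.2113, -0.5549], [-0.2104, -0.0194, 0.9774, -1.0033], [0.0, 0.0, 0.0, 1.0]] 0.995888671875 ['frame', 'depth', 'camera_matrix', 'view']
{'time': 0.1, 'joint_pos': [1.119, 0.092, 1.232, 0.0, 1.82, -0.057], 'dq': [0.0, 0.001, -0.003, 0.001, -0.0, -0.002], 'joint_torque': [0.003, -44.786, -40.757, 0.07, 0.028, -0.0], 'ee_pos': [0.231, 0.554, 0.23], 'ee_rot': [-0.0, 0.196, 0.981, -0.001], 'ft_force': [-0.094, -0.074, -0.378], 'moment': [-0.014, -0.014, 0.034], 'finger_gap': 0.088}
```

View pics/side0.png

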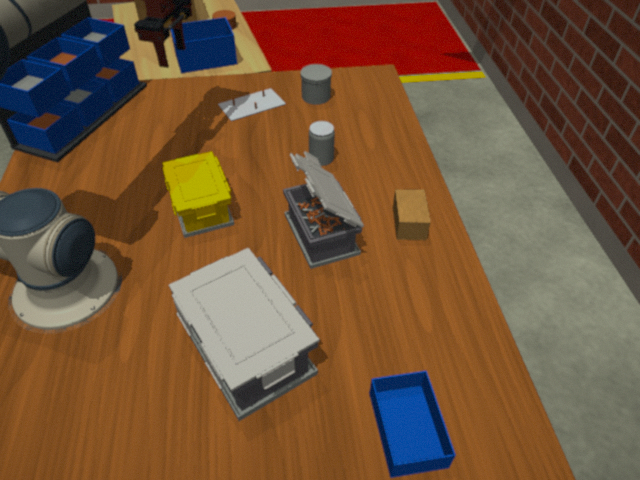

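View pics/top0.png

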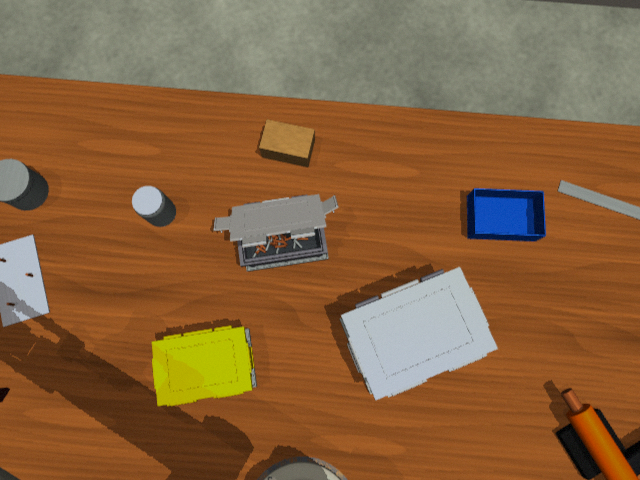

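The target is the open grey box: side image about (322,220), top image about (283,240). The closed yellow box and the larger white/grey box are decoys. The can, at top (150,203), stands near the left clip and the carton is behind the box. Next I'll enlarge the view and measure from depth.

```bash
cat > h.py <<'E'
import numpy as np,cv2
def cloud(d):
    K=d["camera_matrix"];V=d["view"];z=d["depth"].astype(float)
    v,u=np.mgrid[0:480,0:640]
    P=np.stack([(u-K[0,2])/K[0,0]*z,-(v-K[1,2])/K[1,1]*z,-z],-1)
    R=V[:3,:3];t=V[:3,3]
    W=(P-t)@R
    W[z<=0]=np.nan
    return W
def proj(d,X):
    K=d["camera_matrix"];V=d["view"];X=np.atleast_2d(X)
    c=X@V[:3,:3].T+V[:3,3]
    return np.stack([K[0,2]+K[0,0]*c[:,0]/-c[:,2],K[1,2]-K[1,1]*c[:,1]/-c[:,2]],-1)
E
python3 - <<'E'
from h import *
s=dict(np.load("side0.npz"));t=dict(np.load("top0.npz"))
W=cloud(t)
for (u,v) in [(283,240),(215,223),(336,205),(241,236),(247,268),(328,259),(320,196),(230,208),(150,200),(287,140),(505,215)]:
    print("top",u,v,W[v,u].round(4))
W=cloud(s)
for (u,v) in [(322,188),(291,190),(318,265),(358,255),(298,155),(335,250)]:
    print("side",u,v,W[v,u].round(4))
a=cv2.resize(t["frame"][180:285,200:350],None,fx=5,fy=5,interpolation=cv2.INTER_CUBIC);cv2.imwrite("pics/topz.png",a)
a=cv2.resize(s["frame"][145:270,270:375],None,fx=4.7,fy=4.7,interpolation=cv2.INTER_CUBIC);cv2.imwrite("pics/sidez.png",a)
E
```

```text
top 283 240 [0.5481 0.0906 0.0539]
top 215 223 [0.5529 0.219  0.1368]
top 336 205 [ 0.6048 -0.0134  0.1559]
top 241 236 [0.5248 0.1595 0.1692]
top 247 268 [0.4894 0.1671 0.003 ]
top 328 259 [ 5.255e-01 -7.400e-03  4.000e-04]
top 320 196 [0.6672 0.0228 0.0019]
top 230 208 [6.217e-01 2.218e-01 3.000e-04]
top 150 200 [0.5987 0.3681 0.0963]
top 287 140 [0.7705 0.1047 0.0595]
top 505 215 [ 0.6597 -0.3929  0.0024]
side 322 188 [0.5639 0.0812 0.1548]
side 291 190 [0.5036 0.1647 0.0813]
side 318 265 [ 0.5465 -0.0021  0.0038]
side 358 255 [0.64   0.0193 0.0008]
side 298 155 [0.5228 0.179  0.17  ]
side 335 250 [0.5869 0.0195 0.0242]
```

View pics/topz.png

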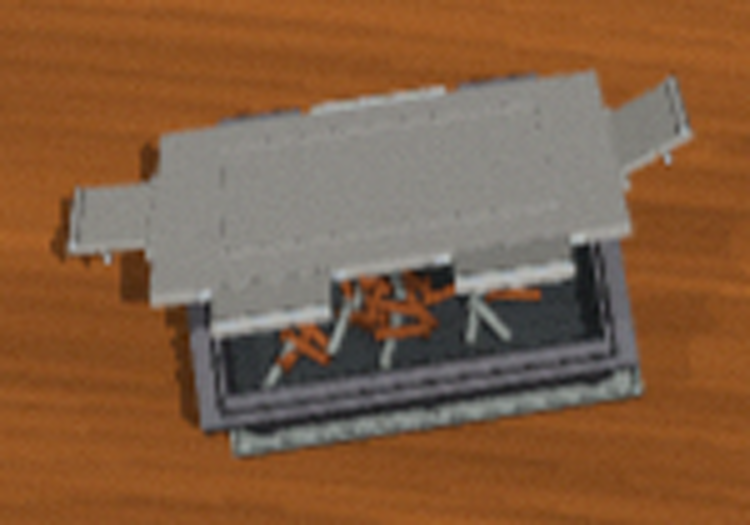

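View pics/sidez.png

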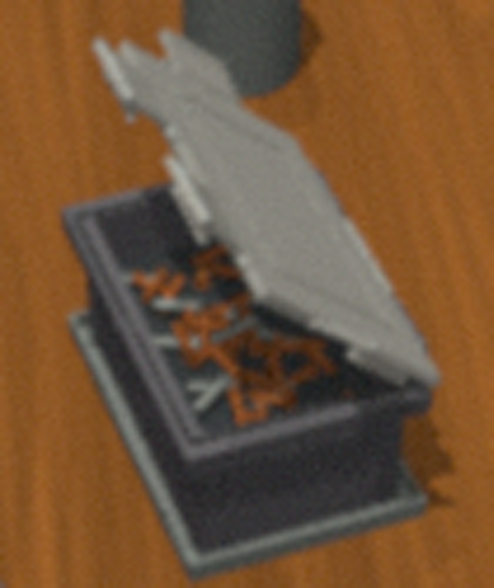

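```bash
cat >> h.py <<'E'
def ray(d,uv,z):
    K=d["camera_matrix"];V=d["view"];R=V[:3,:3];c=-R.T@V[:3,3]
    uv=np.atleast_2d(uv).astype(float)
    r=np.stack([(uv[:,0]-K[0,2])/K[0,0],-(uv[:,1]-K[1,2])/K[1,1],-np.ones(len(uv))],-1)@R
    return c+r*((z-c[2])/r[:,2])[:,None]
E
python3 - <<'E'
from h import *
s=dict(np.load("side0.npz"));t=dict(np.load("top0.npz"))
print("top FL,FR",ray(t,np.array([[206,430],[638,370]])/5+[200-.4,180-.4],.082).round(4).tolist())
print("side FL,FR,BR",ray(s,np.array([[62,210],[190,452],[432,402]])/4.7+[270-.4,145-.4],.082).round(4).tolist())
# depth: points at rim height
for n,d in (("top",t),("side",s)):
    W=cloud(d); m=(abs(W[...,2]-.082)<.0035)&(W[...,0]>.42)&(W[...,0]<.7)&(W[...,1]>-.05)&(W[...,1]<.23)
    m=m.astype(np.uint8)
    P=W[m>0]; print(n,len(P)); r=cv2.minAreaRect((P[:,:2]*1000).astype(np.float32)); print(r,cv2.boxPoints(r).round(1).tolist())
    # lid
    m=(W[...,2]>.1)&(W[...,0]>.42)&(W[...,0]<.7)&(W[...,1]>-.05)&(W[...,1]<.26)
    P=W[m]; c=P.mean(0)
    # ransac plane
    rng=np.random.default_rng(0);best=0
    for i in range(300):
        q=P[rng.choice(len(P),3,False)];nn=np.cross(q[1]-q[0],q[2]-q[0]);nn/=np.linalg.norm(nn)+1e-12
        k=abs((P-q[0])@nn)<.002
        if k.sum()>best: best=k.sum();bk=k
    Q=P[bk];c=Q.mean(0);nn=np.linalg.svd(Q-c)[2][2];nn*=np.sign(nn[2]);print("lid plane",best,c.round(4),nn.round(4),"tilt",np.arccos(nn[2]),"yaw",np.degrees(np.arctan2(-nn[1],-nn[0])))
E
```

```text
top FL,FR [[0.4818, 0.1679, 0.082], [0.5221, -0.0046, 0.082]]
side FL,FR,BR [[0.4849, 0.1686, 0.082], [0.5292, 0.0004, 0.082], [0.6422, 0.0186, 0.082]]
top 716
((564.3651733398438, 98.0211410522461), (129.3175506591797, 180.2058868408203), 13.880263328552246) [[480.0, 170.0], [523.2000122070312, -5.0], [648.7999877929688, 26.100000381469727], [605.5, 201.0]]
lid plane 2988 [0.5674 0.1059 0.1429] [0.6784 0.1653 0.7159] tilt 0.7729249616295695 yaw -166.30344093291689
side 653
((567.46923828125, 96.97826385498047), (129.4259796142578, 184.309814453125), 14.072943687438965) [[482.29998779296875, 170.60000610351562], [527.0999755859375, -8.100000381469727], [652.5999755859375, 23.299999237060547], [607.7999877929688, 202.10000610351562]]
lid plane 1416 [0.5711 0.1005 0.1434] [0.6777 0.1641 0.7168] tilt 0.771568258859777 yaw -166.38541181793164
```

```bash
cat >> h.py <<'E'
from scipy.spatial.transform import Rotation as Ro
YAW=np.radians(13.75); C=np.array([.5615,.0965,.082])
RB=Ro.from_euler('z',YAW).as_matrix()
def bx(p): return C+RB@(np.asarray(p,float)/1000)
def quat(al=0.,sgn=1,jaw='x'):
    z=-np.array([np.sin(al),0,np.cos(al)])
    y=sgn*(np.array([np.cos(al),0,-np.sin(al)]) if jaw=='x' else np.array([0,1.,0]))
    x=np.cross(y,z)
    q=Ro.from_matrix(RB@np.stack([x,y,z],1)).as_quat()
    return [float(q[3]),*map(float,q[:3])]
def lidp(th,al,gap=0.):
    n=np.array([np.sin(th),0,np.cos(th)])
    p=np.array([64.5,0,3.5])+94.5*np.array([-np.cos(th),0,np.sin(th)])+(2.5+gap)*n
    return bx(p+8*np.array([np.sin(al),0,np.cos(al)]))
E
python3 - <<'E'
from h import *
from bench import *
for jaw in 'xy':
  for sg in (1,-1):
    for nm,p,al in [("lid.9",lidp(.9,.77,20),.77),("lid.9h",lidp(.9,.4,20),.4),("lid0",lidp(0,0),0),("FL",bx([-90,45,-20]),0),("FR",bx([-90,-45,-20]),0),("L",bx([0,110,-20]),0),("R",bx([0,-110,-20]),0),("Lhi",bx([0,120,60]),0)]:
        q=inverse_kinematics(list(p),quat(al,sg,jaw)); print(jaw,sg,nm,None if q is None else np.round(q,2))
E
```

```text
x 1 lid.9 [ 0.15  0.8   0.58 -0.11  2.52 -0.15]
x 1 lid.9h [ 0.14  0.45  0.95 -0.05  2.14 -0.12]
x 1 lid0 [ 0.1  -0.06  1.62 -0.    1.58 -0.14]
x 1 FL [ 0.18 -0.21  1.82 -0.    1.53 -0.06]
x 1 FR [-0.01 -0.19  1.8  -0.    1.53 -0.25]
x 1 L [ 0.3   0.05  1.57 -0.    1.52  0.06]
x 1 R [-0.08  0.09  1.53 -0.    1.52 -0.32]
x 1 Lhi [ 0.32  0.02  1.46 -0.    1.66  0.08]
x -1 lid.9 None
x -1 lid.9h None
x -1 lid0 None
x -1 FL None
x -1 FR None
x -1 L None
x -1 R None
x -1 Lhi None
y 1 lid.9 [ 0.15  0.8   0.58 -0.11  2.52 -1.72]
y 1 lid.9h [ 0.14  0.45  0.95 -0.05  2.14 -1.69]
y 1 lid0 [ 0.1  -0.06  1.62 -0.    1.58 -1.71]
y 1 FL [ 0.18 -0.21  1.82 -0.    1.53 -1.63]
y 1 FR [-0.01 -0.19  1.8  -0.    1.53 -1.82]
y 1 L [ 0.3   0.05  1.57 -0.    1.52 -1.51]
y 1 R [-0.08  0.09  1.53 -0.    1.52 -1.89]
y 1 Lhi [ 0.32  0.02  1.46 -0.    1.66 -1.49]
y -1 lid.9 [ 0.15  0.8   0.58 -0.11  2.52  1.42]
y -1 lid.9h [ 0.14  0.45  0.95 -0.05  2.14  1.45]
y -1 lid0 [ 0.1  -0.06  1.62 -0.    1.58  1.43]
y -1 FL [ 0.18 -0.21  1.82 -0.    1.53  1.51]
y -1 FR [-0.01 -0.19  1.8  -0.    1.53  1.33]
y -1 L [ 0.3   0.05  1.57 -0.    1.52  1.63]
y -1 R [-0.08  0.09  1.53 -0.    1.52  1.26]
y -1 Lhi [ 0.32  0.02  1.46 -0.    1.66  1.65]
```

Run:
```python
from h import *
from bench import *
close()
p=state()["ee_pos"]
move_l([p[0],p[1],.33],.3)
move_to(list(lidp(.77,.7,90)),quat(.7))
move_l(list(lidp(.77,.7,15)),.2)
s=state();print(s["time"],np.round(s["ee_pos"],4),lidp(.77,.7,15).round(4),np.round(s["ft_force"],2),s["finger_gap"])
d=get_image("side");cv2.imwrite("pics/s1.png",d["frame"][60:360,150:550])
```

```text
4.7333 [0.5751 0.1006 0.1711] [0.5751 0.0998 0.17  ] [-0.48 -0.05  1.26] 0.0010880409516811408
```

View pics/s1.png

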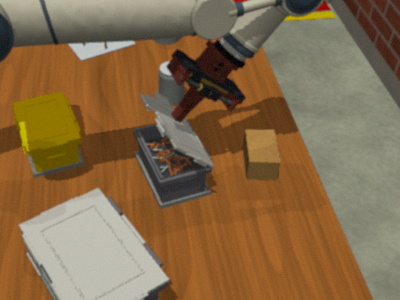

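The tool is above the lid at crop (180,115) and perpendicular to it, clear of the clips. Now I'll swing the lid shut along the arc.

Run:
```python
from h import *
from bench import *
for th in [.77,.65,.52,.4,.28,.16,.06,.02]:
    al=min(.7,th)
    move_l(list(lidp(th,al,0)),.1,quat(al))
    s=state();print(th,round(s["time"],2),(np.array(s["ee_pos"])-lidp(th,al,0)).round(4),np.round(s["ft_force"],2))
    if s["ft_force"][2]>15: break
for k in range(12):
    s=state(); 
    if s["ft_force"][2]>14: break
    p=np.array(lidp(0.02,0,-.5*k)); p[2]-=0
    move_l(list(p),.03,quat(0))
    s=state();print(k,round(s["time"],2),np.round(s["ee_pos"],4),np.round(s["ft_force"],2))
hold(.2)
```

```text
0.77 5.08 [0.0003 0.0001 0.0003] [ 0.62 -0.02  0.34]
0.65 5.35 [0.0001 0.     0.0013] [0.26 0.35 0.06]
0.52 5.63 [-0.0002 -0.0001  0.0017] [ 0.41 -0.39  0.65]
0.4 5.9 [-0.0002 -0.0001  0.0013] [0.54 0.48 0.82]
0.28 6.17 [ 0.0004 -0.      0.0023] [-0.1   0.47  0.36]
0.16 6.43 [ 0.0005 -0.      0.0024] [-0.14 -0.51  1.11]
0.06 6.68 [ 0.0004 -0.      0.0018] [ 0.31  0.63 -0.66]
0.02 6.93 [0.0014 0.0001 0.0026] [-0.18  0.69  0.37]
0 7.18 [0.5329 0.0894 0.0988] [ 0.5   0.06 -0.54]
1 7.43 [0.5324 0.0894 0.0974] [-0.39  1.49 -0.27]
2 7.68 [0.5323 0.0894 0.0968] [-0.02 -0.07 -0.59]
3 7.93 [0.5324 0.0894 0.0964] [-0.14  0.25 -0.72]
4 8.18 [0.5324 0.0894 0.0963] [-1.6  -1.15  4.29]
5 8.43 [0.5324 0.0894 0.0963] [-3.3   0.35  5.95]
6 8.68 [0.5324 0.0894 0.0963] [-4.64 -0.41  8.19]
7 8.93 [0.5324 0.0894 0.0963] [-4.94 -0.81 10.06]
8 9.18 [0.5324 0.0894 0.0962] [-5.57 -1.09 12.81]
9 9.43 [0.5325 0.0894 0.0962] [-6.12 -0.48 13.32]
10 9.68 [0.5327 0.0894 0.0962] [-7.02 -1.34 15.16]
```

Contact is solid at a tip height of 88.3 mm, so the lid is shut. I'll lift straight off, move aside and look.

Run:
```python
from h import *
from bench import *
p=np.array(state()["ee_pos"]); 
move_l([p[0],p[1],.2],.25,quat(0))
move_to([.36,.22,.25],quat(0))
for n in ("side","top"):
    d=get_image(n);np.savez(n+"2.npz",**d)
    f=d["frame"]
    cv2.imwrite(f"pics/{n}2.png",cv2.resize(f[150:275,265:380] if n=="side" else f[180:290,200:350],None,fx=5 if n=="top" else 4.5,fy=5 if n=="top" else 4.5,interpolation=cv2.INTER_CUBIC))
print(state()["time"])
```

```text
11.45
```

View pics/side2.png

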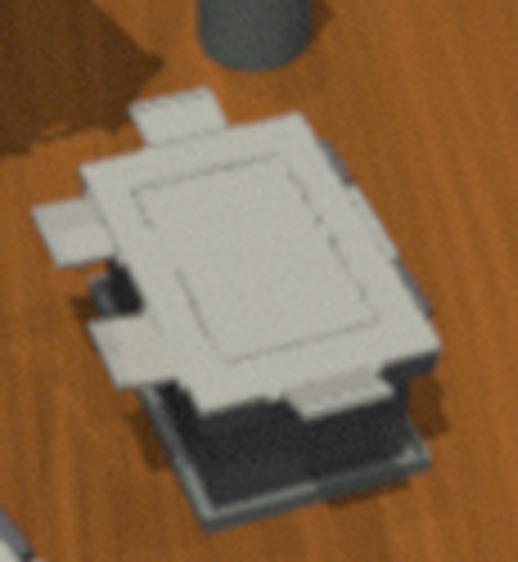

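View pics/top2.png

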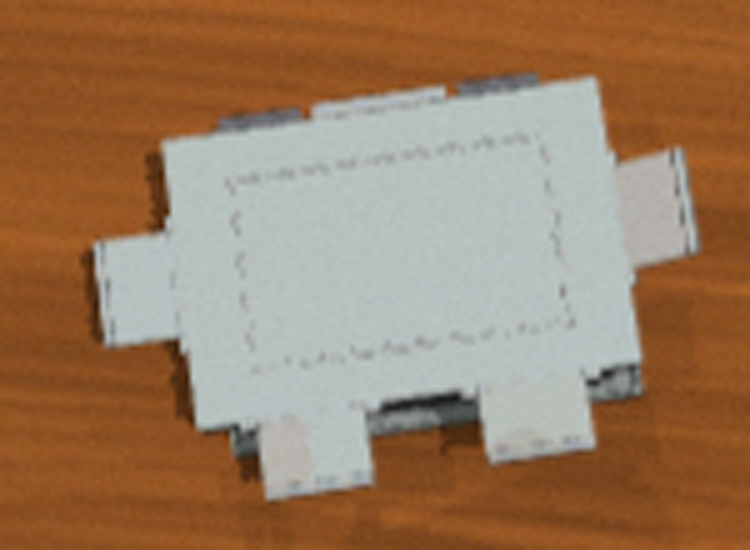

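The lid lies flat. All four clips stand out: top crop left (140,290), right (655,205), front-left (315,450), front-right (537,420). Now I'll refine the pose from the lid and get clip angles from depth.

Run:
```python
from h import *
t=dict(np.load("top2.npz"));s=dict(np.load("side2.npz"))
c=ray(t,np.array([[162,142],[598,78],[640,362],[198,430]])/5+[199.6,179.6],.088);print((c*1000).round(1)[:,:2].tolist())
print("mean top",c.mean(0).round(4), "yaw",np.degrees(np.arctan2(*(c[0]-c[1])[[0,1]])),np.degrees(np.arctan2(*(c[3]-c[2])[[0,1]])), np.linalg.norm(c[0]-c[1]),np.linalg.norm(c[1]-c[2]))
c=ray(s,np.array([[80,170],[302,114],[440,345],[203,412]])/4.5+[264.6,149.6],.088);print((c*1000).round(1)[:,:2].tolist(),"mean side",c.mean(0).round(4),np.linalg.norm(c[0]-c[1]),np.linalg.norm(c[1]-c[2]))
names={"FL":(-62,45,-1,0),"FR":(-62,-45,-1,0),"L":(0,92,0,1),"R":(0,-92,0,-1)}
for n,d in (("top",t),("side",s)):
    W=cloud(d);B=((W-C)@RB)*1000
    m=(abs(B[...,2]-6)<3)&(abs(B[...,0])<60)&(abs(B[...,1])<60);P=B[m];print(n,"lid z",P[:,2].mean().round(2))
    for k,(hx,hy,ox,oy) in names.items():
        o=(B[...,0]-hx)*ox+(B[...,1]-hy)*oy; l=(B[...,1]-hy)*abs(ox)+(B[...,0]-hx)*abs(oy)
        m=(abs(l)<18)&(o>4)&(o<36)&(B[...,2]>-40)&(B[...,2]<45)
        if m.sum()<8: print(k,"few");continue
        O=o[m];Z=B[...,2][m];f=np.polyfit(O,Z,1);print(n,k,m.sum(),"slope ang",1.57+np.arctan(f[0]),"omax",O.max().round(1),"z",Z.min().round(1),Z.max().round(1))
```

```text
[[598.9, 199.6], [642.4, 22.5], [524.3, -5.2], [480.6, 170.0]]
mean top [0.5616 0.0967 0.088 ] yaw -13.799310471561283 -13.993803186028785 0.1823633787188391 0.1213234765902113
[[484.2, 168.5], [603.2, 199.2], [644.6, 24.1], [527.9, -6.1]] mean side [0.565  0.0964 0.088 ] 0.12298530876060375 0.17994099462835492
top lid z 5.66
top FL 249 slope ang 1.639800294198481 omax 32.4 z 0.7 11.8
top FR 243 slope ang 1.781837813948908 omax 32.0 z 1.7 16.5
top L 243 slope ang 1.6866144762053736 omax 32.3 z -0.3 14.2
top R 205 slope ang 1.9804809849545797 omax 28.2 z 5.6 22.1
side lid z 5.63
side FL 129 slope ang 1.656250022766935 omax 30.1 z -3.0 13.0
side FR 139 slope ang 1.743409610769029 omax 29.6 z 0.5 14.3
side L 130 slope ang 1.6480144693280454 omax 33.0 z 2.2 11.6
side R 119 slope ang 1.9782176632974253 omax 30.4 z 3.0 23.3
```

```bash
sed -i 's/^YAW=.*/YAW=np.radians(13.8); C=np.array([.563,.0966,.082])/' h.py
cat > press.py <<'E'
from h import *
from bench import *
CL={"FL":((-62,45),(-1,0),14.),"FR":((-62,-45),(-1,0),14.),"L":((0,92),(0,1),10.),"R":((0,-92),(0,-1),10.)}
def go(b,v=.2,s=True): move_l(list(bx(b)),v,quat(0))
def press(k,clear=15.,ztip=-35.,fmax=18.):
    h,o,hw=CL[k]; h=np.array(h,float);o=np.array(o,float); ow=RB[:,:2]@o
    P=lambda out,zt: np.r_[h+o*(out+hw),zt+8]
    move_to(list(bx(P(clear,60))),quat(0)); go(P(clear,28))
    hold(.1); F0=np.array(state()["ft_force"])
    print("at",round(state()["time"],2),"F0",F0.round(2))
    for z in [20,12,4,-4,-12,-19,-25,-30,ztip]:
        go(P(clear,z),.08); s=state();f=np.array(s["ft_force"])-F0
        print(" z",z,f.round(1).tolist(),round((s["ee_pos"][2]-.082)*1000-8,1))
        if np.linalg.norm(f)>17: print("STOP desc");go(P(clear,z+10));return False
    peak=0;snap=False;out=clear;log=[]
    while out>-16:
        out-=1. if (out>9 and peak<4) else .5
        go(P(out,ztip),.05)
        s=state();f=np.array(s["ft_force"])-F0;F=float(f@ow)
        e=((np.array(s["ee_pos"])-C)@RB*1000)[:2]; a=float((e-h)@o-hw)
        log.append((round(out,1),round(a,1),round(F,1),round(float(f[2]),1)))
        peak=max(peak,F)
        if peak>9.5 and F<peak-4.5: snap=True
        if (snap and F>11) or F>fmax or np.linalg.norm(f)>21: break
    print("snap",snap,"peak",round(peak,1));print(log)
    go(P(a+6,ztip),.1); go(P(max(a,0)+22,ztip),.2); go(P(max(a,0)+22,60),.25)
    print("t",round(state()["time"],2)); return snap
E
python3 -c "
from press import *
press('FL')"
```

```text
at 12.6 F0 [ 0.16  0.9  -0.4 ]
 z 20 [-0.3, 0.7, 0.2] 20.0
 z 12 [-0.4, -1.0, 0.7] 11.2
 z 4 [-0.5, -0.7, 0.1] 3.3
 z -4 [-0.1, -0.6, 0.1] -4.8
 z -12 [0.6, -1.1, 1.0] -12.8
 z -19 [-0.1, -0.7, 0.1] -19.7
 z -25 [-0.4, -0.8, 0.0] -25.6
 z -30 [-0.4, -1.3, 0.4] -30.5
 z -35.0 [0.1, -1.5, 1.2] -35.5
snap True peak 11.1
[(14.0, 14.0, 1.2, 0.4), (13.0, 13.1, 2.7, -0.2), (12.0, 12.0, 1.2, -0.1), (11.0, 10.8, 0.2, -0.2), (10.0, 9.9, 1.0, -0.6), (9.0, 8.9, 1.0, -0.2), (8.5, 8.5, 1.4, 0.3), (8.0, 8.0, 1.5, -0.4), (7.5, 7.5, 1.3, -0.3), (7.0, 7.0, 0.9, 0.0), (6.5, 6.5, 2.3, 0.5), (6.0, 6.3, 3.0, -0.2), (5.5, 5.9, 4.7, -0.3), (5.0, 5.5, 4.8, -1.1), (4.5, 5.3, 5.7, -0.4), (4.0, 4.9, 7.0, 0.1), (3.5, 4.4, 7.7, -0.3), (3.0, 3.9, 6.9, 0.2), (2.5, 3.4, 6.9, -0.1), (2.0, 2.9, 6.6, 0.8), (1.5, 2.4, 7.1, 0.5), (1.0, 1.9, 6.6, -0.4), (0.5, 1.4, 5.8, 0.5), (0.0, 0.9, 7.7, 0.1), (-0.5, 0.4, 6.5, 0.5), (-1.0, -0.0, 7.6, 0.0), (-1.5, -0.2, 8.2, 0.5), (-2.0, -0.4, 9.3, 0.1), (-2.5, -0.5, 11.0, 1.5), (-3.0, -1.2, 9.9, 1.3), (-3.5, -3.3, 3.6, -0.8), (-4.0, -3.4, 5.8, -0.7), (-4.5, -3.4, 9.2, 0.2), (-5.0, -3.5, 11.1, 1.3)]
t 24.38
```

FL snapped cleanly, peaking at 11 N and then dropping. The box slid several mm in +x, so I'll re-measure.

Run:
```python
from h import *
from bench import *
for n in ("side","top"):
    d=get_image(n);np.savez(n+"3.npz",**d)
    f=d["frame"]
    cv2.imwrite(f"pics/{n}3.png",cv2.resize(f[150:275,265:380] if n=="side" else f[180:290,200:350],None,fx=5 if n=="top" else 4.5,fy=5 if n=="top" else 4.5,interpolation=cv2.INTER_CUBIC))
```

```text
(no output)
```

View pics/side3.png

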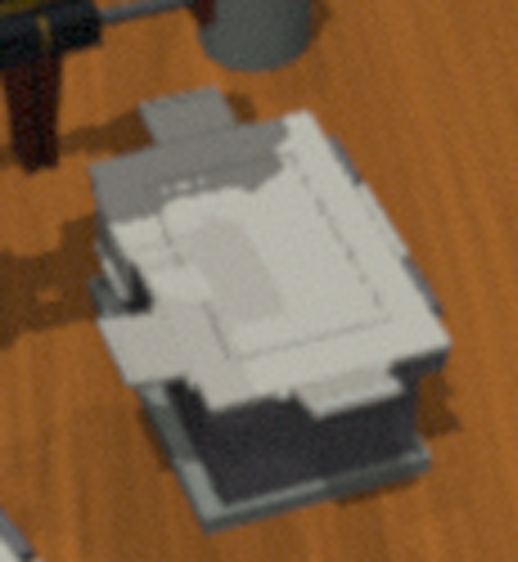

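View pics/top3.png

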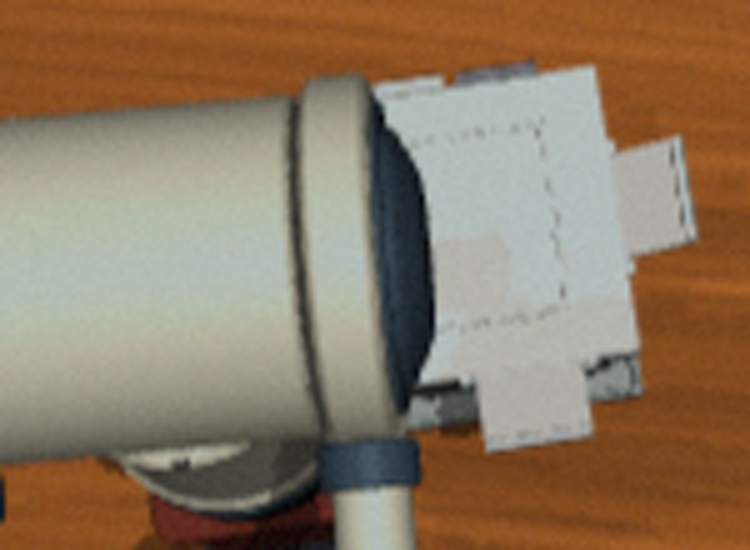

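The front-left clip now hangs down, at side crop (120,270). The lid corners moved about 2 px without rotating, which is about 5 mm along +x. I'll update the pose and press the front-right clip with slightly coarser steps.

```bash
python3 - <<'E'
s=open('h.py').read().replace("RB=Ro.from_euler('z',YAW).as_matrix()","RB=Ro.from_euler('z',YAW).as_matrix()\nC=C+RB@[.005,0,0]")
open('h.py','w').write(s)
p=open('press.py').read().replace("out-=1. if (out>9 and peak<4) else .5","out-=1.5 if (out>7 and F<3.5) else .6").replace("peak=0;","peak=0;F=0;").replace("[20,12,4,-4,-12,-19,-25,-30,ztip]","[14,2,-10,-20,-28,ztip]")
open('press.py','w').write(p)
E
python3 -c "
from press import *
press('FR')"
```

```text
at 25.34 F0 [ 0.02 -0.39 -0.05]
 z 14 [0.1, -0.3, 0.8] 13.4
 z 2 [0.9, 0.6, -0.8] 1.1
 z -10 [0.7, 0.3, -0.2] -11.0
 z -20 [0.3, 0.7, -0.7] -20.9
 z -28 [-0.2, 0.6, 0.7] -28.8
 z -35.0 [-0.1, 0.5, 0.1] -35.7
snap False peak 20.4
[(13.5, 13.5, 1.5, -0.4), (12.0, 12.0, 1.0, -0.5), (10.5, 10.4, 0.9, 0.2), (9.0, 8.8, -0.2, -0.0), (7.5, 7.3, -0.4, -0.0), (6.0, 6.2, 1.5, -0.6), (5.4, 5.9, 4.2, -0.4), (4.8, 5.5, 5.3, 1.2), (4.2, 5.1, 6.9, 0.4), (3.6, 4.9, 6.4, 1.7), (3.0, 4.2, 5.2, -0.4), (2.4, 3.9, 8.3, -0.2), (1.8, 3.7, 9.4, 1.8), (1.2, 1.4, 3.9, -2.1), (0.6, 1.4, 6.6, -0.9), (0.0, 1.4, 9.0, 0.8), (-0.6, 1.4, 12.0, 2.1), (-1.2, 1.4, 15.1, 3.2), (-1.8, 1.4, 16.9, 5.2), (-2.4, 1.3, 20.4, 6.6)]
t 33.08
```

FR snapped: position jumped from 3.7 to 1.4 mm against a hard stop, the same as FL. Next is the left clip.

```bash
sed -i 's/if peak>9.5 and F<peak-4.5: snap=True/if len(log)>1 and peak>8 and F<peak-3 and log[-2][1]-a>1.1: snap=True/' press.py
python3 -c "
from press import *
press('L')"
```

```text
at 34.27 F0 [-0.42  1.1   0.02]
 z 14 [0.8, -1.0, 0.2] 13.2
 z 2 [0.3, -2.2, 0.2] 1.1
 z -10 [1.5, -1.8, 0.3] -11.1
 z -20 [-0.0, -0.9, -0.3] -20.9
 z -28 [0.1, -1.1, -0.4] -29.0
 z -35.0 [-0.6, -0.8, -0.7] -35.8
snap True peak 11.5
[(13.5, 13.4, -0.6, -0.8), (12.0, 11.8, -1.0, 0.2), (10.5, 10.5, -0.1, -1.0), (9.0, 9.8, 4.2, -2.0), (8.4, 9.5, 5.1, -2.5), (7.8, 9.1, 5.5, -2.0), (7.2, 8.5, 5.5, -1.9), (6.6, 7.9, 6.2, -2.4), (6.0, 7.3, 5.6, -1.8), (5.4, 6.7, 6.4, -2.5), (4.8, 6.1, 5.8, -2.2), (4.2, 5.5, 5.9, -1.0), (3.6, 4.9, 5.5, -1.7), (3.0, 4.3, 5.7, -2.4), (2.4, 3.7, 5.3, -2.4), (1.8, 3.1, 5.7, -1.1), (1.2, 2.5, 5.3, -2.4), (0.6, 1.9, 6.0, -2.7), (0.0, 1.6, 5.6, -2.5), (-0.6, 1.1, 6.6, -2.8), (-1.2, 0.9, 7.6, -3.4), (-1.8, 0.8, 8.7, -3.3), (-2.4, 0.7, 11.5, -4.2), (-3.0, -2.4, 5.0, -2.2), (-3.6, -2.5, 5.3, -2.0), (-4.2, -2.6, 7.9, -2.2), (-4.8, -2.7, 9.7, -3.2), (-5.4, -2.7, 11.1, -2.9)]
t 44.0
```

```bash
sed -i 's/^C=C+RB@\[.005,0,0\]/C=C+RB@[.005,-.008,0]/' h.py
python3 -c "
from press import *
press('R')
p=np.array(state()['ee_pos']);move_to([.36,.22,.25],quat(0))
for n in ('side','top'):
    d=get_image(n);np.savez(n+'4.npz',**d);f=d['frame']
    cv2.imwrite(f'pics/{n}4.png',cv2.resize(f[150:275,265:380] if n=='side' else f[180:290,200:350],None,fx=5 if n=='top' else 4.5,fy=5 if n=='top' else 4.5,interpolation=cv2.INTER_CUBIC))
print(state()['time'])
"
```

```text
at 45.39 F0 [ 0.28 -0.22 -0.26]
 z 14 [-0.5, 1.1, 0.4] 13.3
 z 2 [-1.2, 0.5, 0.2] 1.0
 z -10 [-0.3, 1.1, 0.5] -11.2
 z -20 [-0.7, -0.5, 0.4] -20.9
 z -28 [0.3, -0.1, -1.3] -29.0
 z -35.0 [0.3, -0.8, 0.6] -35.8
snap True peak 13.4
[(13.5, 13.4, -0.4, -0.4), (12.0, 11.9, -0.4, 0.2), (10.5, 10.8, 1.2, -1.0), (9.0, 10.0, 4.6, -2.3), (8.4, 9.7, 5.5, -1.7), (7.8, 9.3, 6.2, -2.6), (7.2, 8.7, 7.3, -2.7), (6.6, 8.1, 6.1, -2.6), (6.0, 7.5, 6.9, -2.3), (5.4, 6.9, 6.2, -2.7), (4.8, 6.3, 6.5, -3.1), (4.2, 5.7, 6.3, -3.1), (3.6, 5.1, 6.7, -2.5), (3.0, 4.5, 5.5, -1.6), (2.4, 3.9, 6.5, -2.9), (1.8, 3.3, 6.5, -2.9), (1.2, 2.7, 6.0, -2.9), (0.6, 2.1, 6.3, -2.3), (0.0, 1.5, 6.0, -2.9), (-0.6, 0.9, 7.6, -2.7), (-1.2, 0.3, 5.8, -2.4), (-1.8, -0.1, 6.9, -2.8), (-2.4, -0.6, 7.7, -3.4), (-3.0, -0.8, 8.8, -2.8), (-3.6, -0.9, 9.6, -3.7), (-4.2, -1.1, 11.1, -4.8), (-4.8, -1.2, 13.4, -3.9), (-5.4, -4.2, 6.3, -2.1), (-6.0, -4.3, 8.1, -2.1), (-6.6, -4.4, 9.6, -2.3), (-7.2, -4.5, 11.7, -1.7)]
t 55.88
57.325
```

View pics/side4.png

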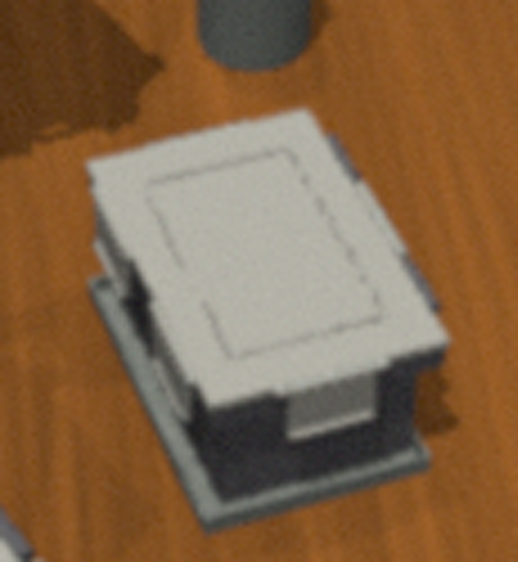

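View pics/top4.png

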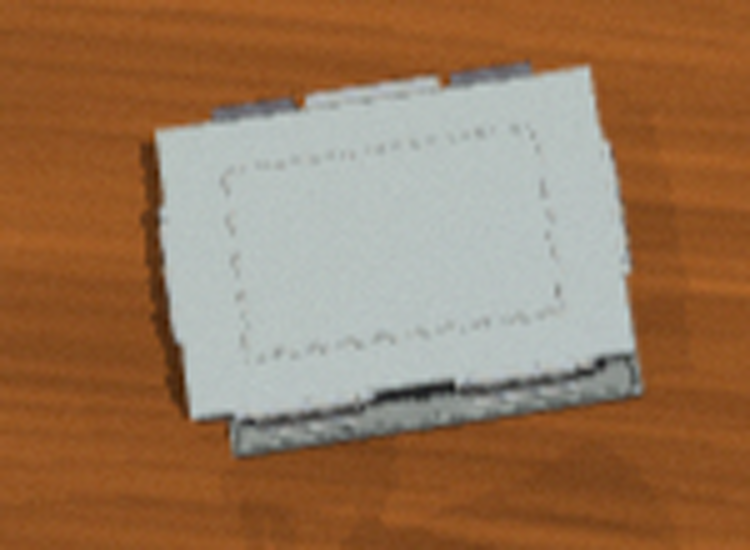

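All clips hang down and the lid is flat: the right clip at side crop (335,405) and the front clips along the left wall look flush. No clip sticks out in the top view. The robot is clear, so I'm handing in.

```bash
python3 -c "
from bench import *
job_done()"
```

```text
the job is handed in; nothing more can be done
```

The lid of the grey stud box is shut and all four clips are pressed home. I handed the job in shortly after 57 s on the robot's clock; no verdict was reported.

- **Lid:** it stopped firmly with its top about 88 mm above the bench, as expected when flat on the rim. The clips were still standing out at 1.6 to 2.0 rad.
- **Clips:** each one snapped, with a jump of 2 to 3 mm and a drop in force, and then held at its stop. The snap peaks were about 11 N (front left), 9 N (front right), 11.5 N (left) and 13 N (right).
- **Front-right overshoot:** my snap check missed the front-right snap, so I kept pressing that clip against its stop. It reached about 20 N inward (21 to 22 N in total), still under the 25 N limit. I corrected the check before the side clips.
- **Box movement:** the box slid about 5 mm back during the first press, and by what I took to be its free travel in the tray, 8 to 10 mm each way, during the side presses.
- **Last look:** both cameras show the lid flat, no clip sticking out and the robot clear of everything. I did not measure the final clip angles from the images. I also did not re-measure the bystanders, but no unexpected contact forces were logged.

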